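# Close up the carton row and lock the stowage stop for sea

## Robot

A 6-joint arm with a two-finger parallel gripper is mounted at the origin on the work surface. World frame = base frame: x ahead of the robot, y to its left, z up, the work surface at z = 0. Lengths are in mm, angles in rad, forces in N, time in s.
With the tool pointing down it reaches from about 400 to 925 mm from the base axis. Payload 12.5 kg.
Tool frame: the origin (TCP) lies on the centre line of the jaws, within the pads' length; the fingertips stand 17 mm ahead of it and the grasp point (between the pads) lies 2 mm behind it (arm.tip_reach is the distance from the TCP to the fingertips, in mm); z points along the fingers, y is the direction in which the jaws open and shut (so a half turn about z gives the same grasp; the last joint's range is limited). The gripper opens to 95 mm and grips with 3 to 60 N. Pads are 20 mm wide; open, the fingers measure 119 mm over their backs; the gripper's body (75 mm by 180 mm) begins 59 mm behind the grasp point.
Start: joints at [-1.265, 0.491, 1.559, -0, 1.092, -0.106], TCP at [250.186, -572.758, 231.661] pointing down, gripper open.
Joint ranges: [-3.1, 3.1], [-0.84, 2.19], [0.05, 2.79], [-1.13, 4.28], [0.06, 2.93], [-2.69, 2.69]. Speed limits (rad/s): [2.22, 2.22, 2.79, 3.14, 3.14, 3.14].

## Interface

Orientations are given as a unit quaternion [x, y, z, w].
In Python, from rig import arm, grab_frame, spot_in, silhouettes gives the robot as it stands.
- The arm moves only by the tool carry_out, never from a script. Its argument "motion" is a list of rows, each a list of 3 entries, a list of its own where there are three numbers: the opening in per cent of the stroke, from 0 (shut) to 100 (fully open), then the shift along the tool's x, y, z in m, then the turn, a rotation vector about the tool's x, y, z in rad. A call has 1 to 20 rows; each row is the pose to reach, as a shift and turn from the pose measured when the call began, along the tool's axes at that moment; what a row does not reach only later rows make up. A row lasts 1/12 s, in which the tool goes at most 41.7 mm and 7.16 degrees, less where a joint would pass 70% of its speed; a pose out of reach is approached as far as the arm can. A call with a gripper value outside its range is refused whole. The fingers move at their own pace and stop on an object; "force" is the grip in N (left out, the last holds). Time passes only in rows, so rows that repeat a pose let the fingers close. It gives the time, the measured TCP pose, the force and the opening at its end, in the units of the state.
- arm.state(): the state, without advancing time (a new reading comes with each control period).
- grab_frame(name): name is "scene" or "top"; returns a dict with "pixels" (384x512x3 uint8, blue, green, red), "depth" (384x512 float32, mm along the optical axis (not along the pixel's ray), 0 where there is no reading), "fx", "fy", "cx", "cy" (pixels), "k1" (the pictures are not rectified: a ray, as slopes to the right and down, at radius r is drawn at 1 + k1 r^2 times it, then the intrinsics apply), "pose" (4x4, takes a point from camera to world coordinates). Camera axes: x right, y down, z forward; pixel columns grow to the right and rows downward; lengths in mm; the calibration is good to about 2 mm. A picture is of the moment at which its call begins.
- arm.finish_job(): hands the job in, once; it reports no verdict.
Trained networks look in a picture, given as the dict that the camera call returned (one of the last four; its "shot" number tells which), for a name from the list of things; names that differ only in an ending like _2 or _b are one class to them, and where a whole thing is asked for, a point or a joint stands for the part that bears it (a point fixed in the world has none). Each returns a list of dicts, best first, with "conf" (0 to 1); they miss things now and then, are a little off and sometimes report something else, mostly with a low value. They report only what shows in the picture. A call takes as long as a camera call. They do not tell look-alikes from the thing itself.
- spot_in(thing, picture): "box" ([left, top, right, bottom] in pixels, round what is visible of it).
- silhouettes(thing, picture): "mask" (384x512 bool, what is visible of it) and "box" ([left, top, right, bottom] in pixels, round what is visible of it).
The state is a dict: "t": time; "joints": joint angles; "qvel": joint speeds; "joint_torque": joint torques, N m; "eef_pos": TCP position; "tool_rot": TCP orientation; "ft_force": force on the tool from outside, world axes, zero at the start; "moment": the same for the moment, N m; "width": finger opening in mm.
Only numpy, scipy, OpenCV 4.12 (cv2) and the standard library are available. Lean on these libraries where they do the work, as an engineer would, in place of code of your own. Each camera call takes 0.05 s, during which the arm holds its last target. There are 200 camera calls.

## Task

Make the row of three cartons in the white stowage bay fast for sea: undo the black clamp knob on the blue stop, slide the stop along its rod until the three cartons stand packed with no gaps between the stop and the bay's end wall, and do the knob up tight again (clockwise). Then hang the orange-headed C-shaped keeper over the rod on the free side of the stop (the side away from the cartons), right behind the stop with no more than 25 mm between them, hanging straight. Leave the cartons standing in the bay and do not disturb the other things on the table.

Things in the scene. Friction and masses are not known exactly. Their poses are not given: they have to be found in the camera images.
- bay: White stowage bay fixed to the table, 130 (x) x 360 mm (y), floor 8 mm thick, turned up to 0.2 rad. Origin: centre of its underside; x, y along its sides, z up. Carton lane 76 mm wide, centred at x = -20 mm, between lips 20 mm high. White end wall's inner face at y = +165 mm, wall 74 mm high. Steel guide rod along y at x = +48 mm between grey posts at y = +-172 mm, 83 mm high.
- rod (a point): Middle of the guide rod, on its axis: bay x = +48 mm, y = 0, 65 mm above the table. The rod is 12 mm in diameter and runs along the bay's y. Axes as the bay's.
- stop (a joint): Position (m) of the blue stop along the rod; grows as it slides in bay +y, towards the cartons. Range 0 to 0.135; 0.120 when the cartons are packed with no gaps. Knob free: about 2 N of own friction plus 2 to 5 N to push the cartons. Knob tight: holds about 20 N. It can be slid by holding the knob.
- stop_face (a point): Centre of the face of the stop's plate that meets the cartons, 40 mm above the table, 68 mm in bay -x and 20 mm in bay +y of the knob's axis; axes as the bay's. The plate is 46 mm tall, 8 mm thick. The stop's blue body on the rod is 34 (x) x 40 mm (y), centred under the knob, top 84 mm above the table; its rear end is 40 mm behind this face (bay -y).
- knob (a joint): Angle (rad) of the black clamp knob on top of the stop (vertical axis, above the rod). Grows clockwise seen from above, which tightens. Range 0 to 1.35: free below 0.7, bites from about 0.8, tight from 1.05 on. It stays where it is left; turning takes about 0.12 N m, up to 0.3 N m when tight.
- knob_grip (a point): Point on the knob's axis at gripping height, 120 mm above the table. The knob is an upright bar 44 mm long (this point's x), 14 mm thick (this point's y), from 98 to 134 mm above the table, over a disc of 44 mm diameter whose top is at 98 mm. The point turns with the knob.
- keeper: C-shaped keeper, open at the bottom: steel legs, orange head; 81 mm tall, 34 mm wide (own x), 18 mm thick (own y). Origin: middle of its underside, z up. Slot 18 mm wide in x, flared to about 24 at the foot, 44 mm deep, open along y, so its y goes along the rod, either way round. Starts standing on the table. Hung on the rod its origin is 27 mm above the table; bottom-heavy, about 0.12 kg.
- keeper_grip (a point): Middle of the keeper's orange grip block, 68 mm above its underside; axes as the keeper's. The block is 22 mm (x) x 18 mm (y), from 51 to 81 mm above the underside.
- carton1: Red carton, 70 mm (x) x 50 mm (y) x 62 mm tall, standing in the bay's lane on its floor; origin at the centre of its underside; about 0.2 kg. Order from the end wall: red, yellow, white, with gaps at the start.
- carton2: Yellow carton, 70 mm (x) x 50 mm (y) x 62 mm tall, standing in the bay's lane on its floor; origin at the centre of its underside; about 0.2 kg. Order from the end wall: red, yellow, white, with gaps at the start.
- carton3: White carton, 70 mm (x) x 50 mm (y) x 62 mm tall, standing in the bay's lane on its floor; origin at the centre of its underside; about 0.2 kg. Order from the end wall: red, yellow, white, with gaps at the start.
- tin: Bystander: green small tin, 60 mm across, 60 mm tall, standing; not to be disturbed.
- tape: Bystander: yellow tape roll, 80 mm across, 25 mm tall, lying flat; not to be disturbed.
- jar: Bystander: amber jar, 70 mm across, 100 mm tall, standing; not to be disturbed.
- mug: Bystander: white mug, 80 mm across, 90 mm tall, standing; not to be disturbed.
- tallcan: Bystander: tall red-banded tin, 72 mm across, 110 mm tall, standing; not to be disturbed.
- driver: Bystander: screwdriver, lying flat on the table; not to be disturbed.
- soapbox: Bystander: yellow soap box, 60 x 90 x 45 mm, lying on the table; not to be disturbed.
Not all that is in view belongs to the job. Leave any purple look-alike of the carton3 alone.

How it is judged:
By the outcome, as a careful person would: the job done as asked, in the order asked, and still so for the second after the job is handed in, with the robot touching nothing.
It also fails if it takes over 54 s, if anything falls off the work surface, if the arm or the gripper's body presses on something with over 40 N, if the wrist force passes 120 N, or if a joint passes its speed limit or range.

## Working session

There is one attempt and no reset: what is moved stays moved. The work goes in short steps, Python scripts to look and compute and a tool call to move; the robot and the scene stay as the last step left them, time stands still between calls to the robot, and variables do not carry over. Pictures are saved under pics/ and viewed, about 8 in all and at most 12, crops included, and the job is handed in when it is done.

Besides the shell and the picture viewer there is one more tool, called after "Emit:" by a JSON object that holds its "api" and its "payload", one argument or row to a line. carry_out: Moves the arm, as the interface text tells. Its arguments: {"type":"object","properties":{"motion":{"type":"array","items":{"type":"array"}},"force":{"type":"number"}},"required":["motion"]}

```bash
ls; mkdir -p pics; cat > h.py <<'E'
import numpy as np, cv2
from rig import arm, grab_frame, spot_in, silhouettes
from scipy.spatial.transform import Rotation as R
def cloud(f):
    h,w=f["depth"].shape
    K=np.array([[f["fx"],0,f["cx"]],[0,f["fy"],f["cy"]],[0,0,1]])
    g=np.stack(np.meshgrid(np.arange(w),np.arange(h)),-1).reshape(-1,1,2).astype(np.float64)
    u=cv2.undistortPoints(g,K,np.array([f["k1"],0,0,0,0])).reshape(h,w,2)
    z=f["depth"]
    p=np.dstack([u[...,0]*z,u[...,1]*z,z])
    P=f["pose"]
    return p@P[:3,:3].T+P[:3,3]
E
python3 - <<'E'
from h import *
print(arm.state())
for n in("scene","top"):
    f=grab_frame(n); cv2.imwrite(f"pics/{n}0.png",f["pixels"]); c=cloud(f)
    print(n,f["pose"][:3,3],f["k1"])
    for t in("keeper","stop","knob","carton1","carton2","carton3","bay"):
        for d in silhouettes(t,f)[:2]:
            m=d["mask"]&(f["depth"]>0); q=c[m]
            print(t,round(d["conf"],2),np.round(d["box"]),m.sum(),np.round(np.median(q,0)) if m.any() else None, np.round(np.percentile(q,[2,98],axis=0)).tolist() if m.any() else None)
E
```

```text
pics
{'t': 0.0, 'joints': array([-1.26460752e+00,  4.91614167e-01,  1.55947845e+00,  1.21476946e-05,
        1.09167449e+00, -1.05630770e-01]), 'qvel': array([ 0.00152866,  0.00142631,  0.00115962,  0.00020939, -0.00130761,
       -0.00065527]), 'joint_torque': array([-2.56395062e-03, -6.12649870e+01, -2.58188206e+01,  6.90545049e-02,
        4.79899545e-02, -1.33376898e-04]), 'eef_pos': array([ 250.10927076, -572.52275603,  231.01781944]), 'tool_rot': array([ 9.78875780e-01,  2.04455036e-01, -5.34265359e-05, -5.84814858e-04]), 'ft_force': array([ 6.47060584e-02, -7.81281854e-01, -7.04597158e-04]), 'moment': array([-0.05309562,  0.06288002,  0.01007521]), 'width': 95.38180571540751}
scene [1339.10408806 -132.15875993 1148.90175612] 0.030508813964836658
keeper 0.77 [322. 141. 335. 163.] 174 [416. 256.  45.] [[394.0, 244.0, 3.0], [427.0, 272.0, 83.0]]
stop 0.55 [237. 198. 256. 231.] 342 [652. -35.  99.] [[569.0, -54.0, 47.0], [660.0, -18.0, 137.0]]
stop 0.51 [177. 255. 222. 303.] 1261 [ 777. -194.   49.] [[742.0, -232.0, 4.0], [818.0, -131.0, 93.0]]
knob 0.78 [239. 202. 256. 222.] 251 
[... 1324 characters left out ...]
138.0]]
carton1 0.96 [193. 232. 229. 266.] 557 [405. 103.  63.] [[371.0, 69.0, 19.0], [439.0, 140.0, 68.0]]
carton1 0.81 [227. 178. 246. 205.] 522 [558.  32.  71.] [[522.0, 8.0, 18.0], [592.0, 57.0, 75.0]]
carton2 0.96 [193. 232. 229. 266.] 557 [405. 103.  63.] [[371.0, 69.0, 19.0], [439.0, 140.0, 68.0]]
carton2 0.81 [227. 178. 246. 205.] 522 [558.  32.  71.] [[522.0, 8.0, 18.0], [592.0, 57.0, 75.0]]
carton3 0.96 [193. 232. 229. 266.] 557 [405. 103.  63.] [[371.0, 69.0, 19.0], [439.0, 140.0, 68.0]]
carton3 0.81 [227. 178. 246. 205.] 522 [558.  32.  71.] [[522.0, 8.0, 18.0], [592.0, 57.0, 75.0]]
bay 0.83 [171. 148. 311. 219.] 4817 [596. -20.  10.] [[502.0, -149.0, 3.0], [658.0, 195.0, 126.0]]
```

```bash
python3 - <<'E'
from h import *
a=cv2.imread("pics/top0.png");b=cv2.imread("pics/scene0.png")
cv2.imwrite("pics/v1.png",cv2.resize(a[110:290,120:340],None,fx=3.4,fy=3.3,interpolation=cv2.INTER_CUBIC))
cv2.imwrite("pics/v2.png",cv2.resize(b[120:320,140:380],None,fx=3,fy=3,interpolation=cv2.INTER_CUBIC))
E
```

```text
(no output)
```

View pics/v1.png

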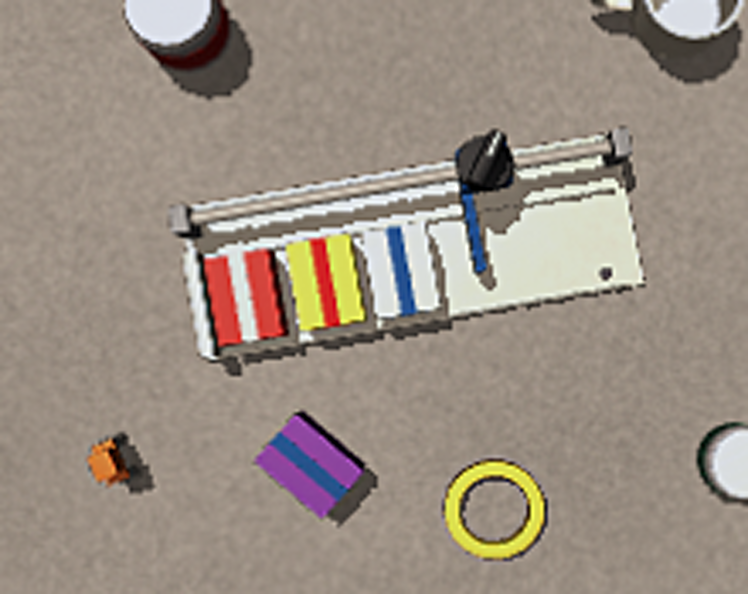

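View pics/v2.png

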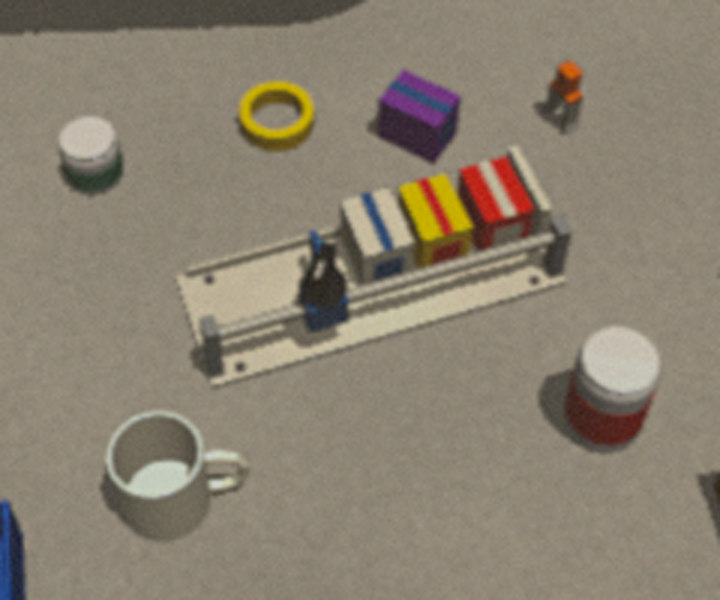

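The top view shows the cartons left of the stop at about crop (320,290), the knob at (485,160), and the orange keeper at (105,460). The purple carton is a decoy. Next I'll fit the poses.

```bash
cat > fit.py <<'E'
from h import *
fs=[grab_frame("scene"),grab_frame("top")]
P=[];C=[]
for f in fs:
    c=cloud(f);m=f["depth"]>0;P.append(c[m]);C.append(f["pixels"][m].astype(int))
def yawrect(q):
    (c,s,a)=cv2.minAreaRect(q[:,:2].astype(np.float32)); return np.round(c,1),np.round(s,1),round(a,1)
for i,n in enumerate(("scene","top")):
    p,c=P[i],C[i]
    hsv=cv2.cvtColor(c[:,None].astype(np.uint8),cv2.COLOR_BGR2HSV)[:,0].astype(int)
    print(n)
    # bay frame from rod
    r=(p[:,2]>60)&(p[:,2]<78)&(p[:,0]>580)&(p[:,0]<700)&(p[:,1]>-170)&(p[:,1]<210)
    q=p[r]; 
    # rough line x = x0 - tan*y
    for _ in range(5):
        k=np.polyfit(q[:,1],q[:,0],1); e=q[:,0]-np.polyval(k,q[:,1]); q=q[abs(e)<max(6,1.0*e.std())]
    print(" rod line x=%.4f*y+%.1f n=%d z=%.1f"%(*k,len(q),np.percentile(q[:,2],90)), q[:,1].min(),q[:,1].max())
    r=(p[:,2]>76)&(p[:,2]<90)&(p[:,0]>560)&(p[:,0]<700)&((abs(p[:,1]-180)<40)|(abs(p[:,1]+150)<40))
    for s in (p[r&(p[:,1]>0)],p[r&(p[:,1]<0)]):
        if len(s): print(" post",np.round(s.mean(0),1),np.round(s.min(0)),np.round(s.max(0)),len(s))
    r=(np.hypot(p[:,0]-640,p[:,1]+33)<45)
    print(" knob disc",np.round(p[r&(p[:,2]>93)&(p[:,2]<103)].mean(0),1),yawrect(p[r&(p[:,2]>93)&(p[:,2]<103)]))
    s=p[r&(p[:,2]>112)]; print(" knob bar",len(s),np.round(s.mean(0),1),yawrect(s),np.round(s[:,2].max()))
    s=p[r&(p[:,2]>128)]; print(" knob top",len(s),np.round(s.mean(0),1),yawrect(s))
    r=(np.hypot(p[:,0]-404,p[:,1]-256)<45)
    org=(hsv[:,0]>4)&(hsv[:,0]<18)&(hsv[:,1]>150)
    for lo,hi in((74,95),(50,74),(30,50),(5,30)):
        s=p[r&(p[:,2]>lo)&(p[:,2]<hi)]
        if len(s)>4:print(" keep",lo,len(s),np.round(s.mean(0),1),yawrect(s))
    r=(p[:,2]>66)&(p[:,2]<80)&(p[:,0]>480)&(p[:,0]<610)&(p[:,1]>-5)&(p[:,1]<180)
    s=p[r]; print(" cartons",len(s),yawrect(s),s[:,2].mean())
f=fs[1];t=f["pixels"]
cv2.imwrite("pics/v3.png",np.hstack([cv2.resize(x,(390,390),interpolation=cv2.INTER_CUBIC) for x in (t[232:268,138:174],t[140:176,246:282])]))
E
python3 fit.py
```

```text
scene
 rod line x=-0.1717*y+635.2 n=401 z=74.0 -147.2871710796612 194.11017339401445
 post [596.7 195.4  82. ] [565. 169.  76.] [611. 206.  88.] 45
 post [ 658.6 -140.6   83.7] [ 646. -148.   77.] [ 668. -133.   89.] 45
 knob disc [644.  -34.5  98.8] (array([642.1, -36.5]), array([41.6, 37.6]), 72.2)
 knob bar 110 [643.9 -35.5 130.6] (array([639.2, -34.6]), array([14.4, 45.4]), 64.7) 141.0
 knob top 80 [641.2 -35.1 134.4] (array([638.8, -34.4]), array([14.4, 44.4]), 64.7)
 keep 74 45 [409.2 256.1  80.7] (array([407.8, 256. ]), array([22.9, 19. ]), 19.7)
 keep 50 54 [413.7 255.9  59.8] (array([407.8, 256.3]), array([35.5, 19.8]), 25.3)
 keep 30 45 [414.4 256.3  40.3] (array([412.9, 253. ]), array([38.9, 18. ]), 52.3)
 keep 5 70 [410.1 254.4  14.1] (array([409.9, 252.6]), array([65.4, 72.7]), 62.3)
 cartons 1133 (array([563.8,  98.3]), array([116. , 183.4]), 10.4) 71.09999985839816
top
 rod line x=-0.1675*y+632.1 n=454 z=73.5 -132.3533601116277 195.7826538860405
 post [597.2 198.8  81.7] [570. 158.  76.] [609. 207.  87.] 45
 post [ 656.  -137.3   83.3] [ 645. -145.   76.] [ 667. -131.   88.] 45
 knob disc [637.7 -31.5  98.3] (array([638.6, -31.5]), array([41.3, 41.1]), 88.1)
 knob bar 99 [637.9 -31.6 133.6] (array([638.4, -31.8]), array([13.4, 43.7]), 63.1) 140.0
 knob top 97 [638.  -31.7 133.8] (array([638.4, -31.8]), array([13.4, 43.7]), 63.1)
 keep 74 65 [405.3 259.8  81.2] (array([404.9, 260.5]), array([22. , 19.3]), 18.0)
 keep 50 43 [406.8 257.8  56.2] (array([405. , 260.1]), array([34. , 18.7]), 22.8)
 keep 30 14 [406.7 253.   44.5] (array([405.9, 252.1]), array([12.7, 34.4]), 89.9)
 keep 5 45 [404.6 255.3   9.9] (array([402.3, 255.9]), array([83.8, 72.4]), 44.7)
 cartons 1598 (array([563.6, 100.2]), array([114.9, 181. ]), 9.9) 70.97017874776293
```

View pics/v3.png

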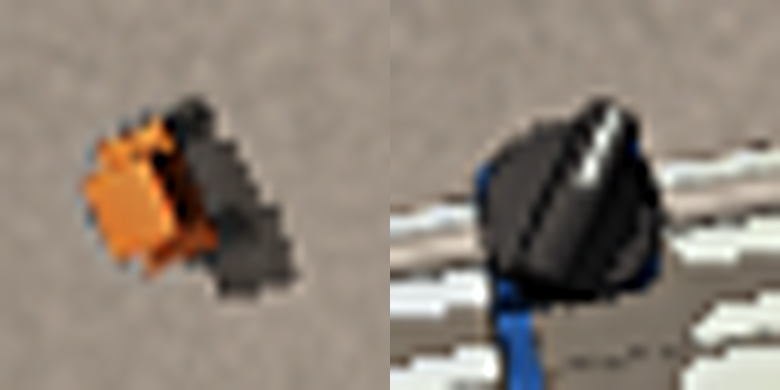

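```bash
cat >> h.py <<'E'
def go(x,y,z,yaw):
    "shift (m) and rotvec in tool axes to TCP (x,y,z), tool down, tool x at yaw deg"
    s=arm.state(); r=R.from_quat(s["tool_rot"])
    a=np.radians(yaw); T=R.from_matrix(np.array([[np.cos(a),np.sin(a),0],[np.sin(a),-np.cos(a),0],[0,0,-1]]).T.T)
    print("t%.2f"%s["t"],np.round(s["eef_pos"],1),"yaw %.1f"%np.degrees(np.arctan2(r.as_matrix()[1,0],r.as_matrix()[0,0])),"F",np.round(s["ft_force"],1),"M",np.round(s["moment"],2),"w %.1f"%s["width"],"j",np.round(s["joints"],2))
    print("shift",np.round(r.inv().apply(np.array([x,y,z])-s["eef_pos"])/1000,4),"turn",np.round((r.inv()*T).as_rotvec(),3))
E
python3 -c "
from h import *
go(638.6,-33,200,154);go(638.6,-33,119,154)"
```

```text
t0.90 [ 250.2 -572.8  231.6] yaw 23.6 F [-0.7  0.6 -0.4] M [-0.06 -0.03 -0.02] w 95.1 j [-1.26  0.49  1.56  0.    1.09 -0.11]
shift [ 0.572  -0.3392  0.0316] turn [ 0.     0.    -2.276]
t0.90 [ 250.2 -572.8  231.6] yaw 23.6 F [-0.7  0.6 -0.4] M [-0.06 -0.03 -0.02] w 95.1 j [-1.26  0.49  1.56  0.    1.09 -0.11]
shift [ 0.572  -0.3392  0.1126] turn [ 0.     0.    -2.276]
```

Emit:
{"api": "carry_out", "payload": {
  "motion": [
    [60,[0.572,-0.339,0.032],[0,0,-2.276]],
    [60,[0.572,-0.339,0.032],[0,0,-2.276]],
    [60,[0.572,-0.339,0.032],[0,0,-2.276]],
    [60,[0.572,-0.339,0.032],[0,0,-2.276]],
    [60,[0.572,-0.339,0.032],[0,0,-2.276]],
    [60,[0.572,-0.339,0.032],[0,0,-2.276]],
    [60,[0.572,-0.339,0.032],[0,0,-2.276]],
    [60,[0.572,-0.339,0.032],[0,0,-2.276]],
    [60,[0.572,-0.339,0.032],[0,0,-2.276]],
    [60,[0.572,-0.339,0.032],[0,0,-2.276]],
    [60,[0.572,-0.339,0.032],[0,0,-2.276]],
    [60,[0.572,-0.339,0.032],[0,0,-2.276]],
    [60,[0.572,-0.339,0.032],[0,0,-2.276]],
    [60,[0.572,-0.339,0.032],[0,0,-2.276]],
    [60,[0.572,-0.339,0.032],[0,0,-2.276]],
    [60,[0.572,-0.339,0.032],[0,0,-2.276]],
    [60,[0.572,-0.339,0.032],[0,0,-2.276]],
    [60,[0.572,-0.339,0.032],[0,0,-2.276]],
    [60,[0.572,-0.339,0.032],[0,0,-2.276]],
    [60,[0.572,-0.339,0.032],[0,0,-2.276]]
  ]
}}

```text
t: 2.57
eef_pos: [638.8, -32.8, 199.5]
tool_rot: [0.224, 0.975, -0.0, -0.0]
ft_force: [0.2, 0.4, -0.0]
width: 57.0
```

```bash
python3 -c "
from h import *
go(638.6,-33,119,154)"
```

```text
t2.57 [638.8 -32.8 199.5] yaw 154.1 F [ 0.2  0.4 -0. ] M [ 0.01 -0.21 -0.  ] w 57.0 j [-0.15  0.54  1.56 -0.    1.04 -1.27]
shift [ 0.     -0.0003  0.0805] turn [-0.    -0.     0.002]
```

Emit:
{"api": "carry_out", "payload": {
  "motion": [
    [60,[0,0,0.03],[0,0,0]],
    [60,[0,0,0.06],[0,0,0]],
    [60,[0,0,0.08],[0,0,0]],
    [60,[0,0,0.08],[0,0,0]],
    [20,[0,0,0.08],[0,0,0]],
    [0,[0,0,0.08],[0,0,0]],
    [0,[0,0,0.08],[0,0,0]],
    [0,[0,0,0.08],[0,0,0]],
    [0,[0,0,0.08],[0,0,0]],
    [0,[0,0,0.08],[0,0,0]]
  ],
  "force": 30
}}

```text
t: 3.4
eef_pos: [638.9, -32.8, 120.2]
tool_rot: [0.224, 0.975, -0.0, 0.0]
ft_force: [0.3, 0.1, 0.4]
width: 22.4
```

```bash
python3 -c "
from h import *
go(638.6,-33,119,154)"
```

```text
t3.40 [638.9 -32.8 120.2] yaw 154.1 F [0.3 0.1 0.4] M [ 0.05 -0.2  -0.01] w 22.4 j [-0.15  0.63  1.63 -0.    0.88 -1.27]
shift [ 0.0002 -0.0003  0.0012] turn [0.    0.001 0.002]
```

Emit:
{"api": "carry_out", "payload": {
  "motion": [
    [0,[0,0,0.001],[0,0,0]],
    [0,[0,0,0.001],[0,0,0]],
    [0,[0,0,0.001],[0,0,0]],
    [0,[0,0,0.001],[0,0,0]],
    [0,[0,0,0.001],[0,0,0]]
  ]
}}

```text
t: 3.82
eef_pos: [639.0, -32.9, 119.5]
tool_rot: [0.224, 0.975, -0.0, 0.001]
ft_force: [-2.0, -1.5, 5.7]
width: 14.1
```

```bash
python3 -c "
from h import *
go(638.6,-33,119,154)"
```

```text
t3.82 [639.  -32.9 119.5] yaw 154.1 F [-2.  -1.5  5.7] M [-0.1   0.12  0.24] w 14.1 j [-0.15  0.63  1.63 -0.    0.88 -1.27]
shift [ 0.0003 -0.0003  0.0005] turn [0.    0.001 0.002]
```

Emit:
{"api": "carry_out", "payload": {
  "motion": [
    [0,[0,0,0],[0,0,-0.1]],
    [0,[0,0,0],[0,0,-0.2]],
    [0,[0,0,0],[0,0,-0.3]],
    [0,[0,0,0],[0,0,-0.4]],
    [0,[0,0,0],[0,0,-0.5]],
    [0,[0,0,0],[0,0,-0.6]],
    [0,[0,0,0],[0,0,-0.7]],
    [0,[0,0,0],[0,0,-0.8]],
    [0,[0,0,0],[0,0,-0.9]],
    [0,[0,0,0],[0,0,-0.9]],
    [0,[0,0,0],[0,0,-0.9]]
  ]
}}

```text
t: 4.73
eef_pos: [639.0, -32.7, 119.5]
tool_rot: [-0.221, 0.975, -0.0, 0.001]
ft_force: [0.3, 1.9, 2.1]
width: 14.0
```

```bash
python3 -c "
from h import *
s=arm.state()['eef_pos']
go(s[0]-.168*50,s[1]+.986*50,s[2],205.5)"
```

```text
t4.73 [639.  -32.7 119.5] yaw -154.5 F [0.3 1.9 2.1] M [ 0.48 -0.06  0.08] w 14.0 j [-0.15  0.63  1.63 -0.    0.88 -2.17]
shift [-0.0136  0.0481 -0.    ] turn [-0.001  0.001  0.   ]
```

Emit:
{"api": "carry_out", "payload": {
  "motion": [
    [0,[-0.0014,0.0048,0],[0,0,0]],
    [0,[-0.0027,0.0096,0],[0,0,0]],
    [0,[-0.0041,0.0144,0],[0,0,0]],
    [0,[-0.0054,0.0192,0],[0,0,0]],
    [0,[-0.0068,0.0241,0],[0,0,0]],
    [0,[-0.0082,0.0289,0],[0,0,0]],
    [0,[-0.0095,0.0337,0],[0,0,0]],
    [0,[-0.0109,0.0385,0],[0,0,0]],
    [0,[-0.0122,0.0433,0],[0,0,0]],
    [0,[-0.0136,0.0481,0],[0,0,0]],
    [0,[-0.0136,0.0481,0],[0,0,0]]
  ]
}}

```text
t: 5.65
eef_pos: [630.4, 17.7, 119.4]
tool_rot: [-0.221, 0.975, 0.0, 0.001]
ft_force: [-0.1, 1.6, 1.4]
width: 14.2
```

```bash
python3 -c "
from h import *
go(628.9,25.7,119.5,205.5)
f=grab_frame('top');cv2.imwrite('pics/v4.png',cv2.resize(f['pixels'][130:230,160:320],None,fx=4.5,fy=4.5,interpolation=cv2.INTER_CUBIC))
f=grab_frame('scene');cv2.imwrite('pics/v4b.png',f['pixels'])"
```

```text
t5.65 [630.4  17.7 119.4] yaw -154.5 F [-0.1  1.6  1.4] M [ 0.44 -0.21 -0.17] w 14.2 j [-0.08  0.62  1.65  0.    0.86 -2.09]
shift [-0.0021  0.0079 -0.0001] turn [-0.     0.001  0.   ]
```

View pics/v4.png

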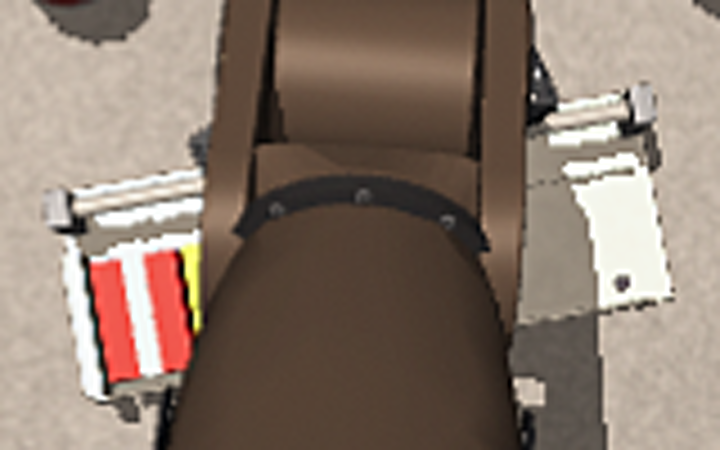

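Emit:
{"api": "carry_out", "payload": {
  "motion": [
    [0,[-0.0005,0.002,0],[0,0,0]],
    [0,[-0.001,0.004,0],[0,0,0]],
    [0,[-0.0016,0.006,0],[0,0,0]],
    [0,[-0.0019,0.007,0],[0,0,0]],
    [0,[-0.0019,0.007,0],[0,0,0]]
  ]
}}

```text
t: 6.17
eef_pos: [629.3, 24.4, 119.5]
tool_rot: [-0.221, 0.975, 0.0, 0.001]
ft_force: [1.4, -2.8, 1.1]
width: 13.8
```

Emit:
{"api": "carry_out", "payload": {
  "motion": [
    [0,[-0.0003,0.001,0],[0,0,0]],
    [0,[-0.0003,0.001,0],[0,0,0]]
  ]
}}

```text
t: 6.33
eef_pos: [629.1, 25.4, 119.4]
tool_rot: [-0.221, 0.975, -0.0, 0.001]
ft_force: [1.0, -4.5, 1.3]
width: 13.7
```

Emit:
{"api": "carry_out", "payload": {
  "motion": [
    [0,[-0.0003,0.001,0],[0,0,0]],
    [0,[-0.0003,0.001,0],[0,0,0]]
  ]
}}

```text
t: 6.5
eef_pos: [629.0, 26.3, 119.5]
tool_rot: [-0.221, 0.975, -0.0, 0.001]
ft_force: [1.8, -4.1, 2.3]
width: 13.9
```

Emit:
{"api": "carry_out", "payload": {
  "motion": [
    [0,[-0.0003,0.001,0],[0,0,0]],
    [0,[-0.0003,0.001,0],[0,0,0]]
  ]
}}

```text
t: 6.67
eef_pos: [628.9, 26.6, 119.5]
tool_rot: [-0.221, 0.975, -0.001, 0.001]
ft_force: [2.2, -8.9, 0.9]
width: 14.0
```

Emit:
{"api": "carry_out", "payload": {
  "motion": [
    [0,[-0.0003,0.001,0],[0,0,0]],
    [0,[-0.0003,0.001,0],[0,0,0]]
  ]
}}

```text
t: 6.83
eef_pos: [628.9, 26.7, 119.5]
tool_rot: [-0.221, 0.975, -0.001, 0.001]
ft_force: [1.9, -10.1, 1.8]
width: 14.0
```

Emit:
{"api": "carry_out", "payload": {
  "motion": [
    [0,[-0.0003,0.001,0],[0,0,0]],
    [0,[-0.0003,0.001,0],[0,0,0]]
  ]
}}

```text
t: 7.0
eef_pos: [628.9, 26.8, 119.5]
tool_rot: [-0.221, 0.975, -0.002, 0.001]
ft_force: [2.0, -9.6, 1.3]
width: 13.7
```

Emit:
{"api": "carry_out", "payload": {
  "motion": [
    [0,[-0.0002,0.0008,0],[0,0,0.1]],
    [0,[-0.0002,0.0008,0],[0,0,0.2]],
    [0,[-0.0002,0.0008,0],[0,0,0.3]],
    [0,[-0.0002,0.0008,0],[0,0,0.4]],
    [0,[-0.0002,0.0008,0],[0,0,0.5]],
    [0,[-0.0002,0.0008,0],[0,0,0.6]],
    [0,[-0.0002,0.0008,0],[0,0,0.7]],
    [0,[-0.0002,0.0008,0],[0,0,0.8]],
    [0,[-0.0002,0.0008,0],[0,0,0.9]],
    [0,[-0.0002,0.0008,0],[0,0,0.95]],
    [0,[-0.0002,0.0008,0],[0,0,0.95]]
  ]
}}

```text
t: 7.92
eef_pos: [628.9, 26.3, 119.6]
tool_rot: [0.251, 0.968, -0.002, 0.002]
ft_force: [0.3, -12.1, 1.9]
width: 14.1
```

```bash
python3 -c "
from h import *
go(628.9,26.7,119.5,150)"
```

```text
t7.92 [628.9  26.3 119.6] yaw 150.9 F [  0.3 -12.1   1.9] M [-2.07 -0.34 -0.02] w 14.1 j [-0.06  0.62  1.66 -0.01  0.86 -1.12]
shift [0.0002 0.0003 0.    ] turn [-0.003  0.005  0.016]
```

Emit:
{"api": "carry_out", "payload": {
  "motion": [
    [0,[0,0,0],[0,0,0.05]],
    [0,[0,0,0],[0,0,0.1]],
    [0,[0,0,0],[0,0,0.1]]
  ]
}}

```text
t: 8.17
eef_pos: [628.8, 26.2, 119.6]
tool_rot: [0.299, 0.954, -0.002, 0.002]
ft_force: [0.9, -4.7, 2.5]
width: 15.1
```

```bash
python3 -c "
from h import *
go(628.9,26.7,119.5,146)
for i in range(4):
  grab_frame('top'); s=arm.state(); print(s['moment'],s['ft_force'])"
```

```text
t8.17 [628.8  26.2 119.6] yaw 145.2 F [ 0.9 -4.7  2.5] M [-0.71 -0.28  0.85] w 15.1 j [-0.06  0.62  1.66 -0.01  0.86 -1.02]
shift [0.0002 0.0005 0.0001] turn [-0.004  0.005 -0.015]
[-0.76177927 -0.22819346  0.73959588] [ 0.658603   -4.9649253   2.40061569]
[-0.78420213 -0.22222354  0.82312793] [ 0.8860591  -5.37543565  1.96952473]
[-0.84747536 -0.17711605  0.81974735] [ 0.87772505 -4.85020312  2.38162842]
[-0.81621556 -0.17535815  0.74362117] [ 0.77281717 -4.83315226  1.68999088]
```

Emit:
{"api": "carry_out", "payload": {
  "motion": [
    [30,[0,0,0],[0,0,0.1]],
    [45,[0,0,0],[0,0,0.1]],
    [45,[0,0,0],[0,0,0.1]],
    [45,[0,0,0],[0,0,0.1]],
    [45,[0,0,-0.04],[0,0,0.1]],
    [45,[0,0,-0.08],[0,0,0.1]],
    [45,[0,0,-0.08],[0,0,0.1]]
  ]
}}

```text
t: 8.95
eef_pos: [630.9, 26.9, 206.4]
tool_rot: [0.344, 0.939, -0.001, 0.006]
ft_force: [0.9, 0.3, -0.2]
width: 42.6
```

```bash
python3 -c "
from h import *
go(406.3,258.2,180,112)
go(406.3,258.2,66,112)"
```

```text
t8.95 [630.9  26.9 206.4] yaw 139.8 F [ 0.9  0.3 -0.2] M [-0.02 -0.16 -0.03] w 42.6 j [-0.06  0.52  1.58 -0.01  1.03 -0.93]
shift [0.3212 0.0315 0.0225] turn [0.006 0.011 0.485]
t8.95 [630.9  26.9 206.4] yaw 139.8 F [ 0.9  0.3 -0.2] M [-0.02 -0.16 -0.03] w 42.6 j [-0.06  0.52  1.58 -0.01  1.03 -0.93]
shift [0.3226 0.0312 0.1365] turn [0.006 0.011 0.485]
```

Emit:
{"api": "carry_out", "payload": {
  "motion": [
    [60,[0.321,0.0315,0.0225],[0.006,0.011,0.485]],
    [60,[0.321,0.0315,0.0225],[0.006,0.011,0.485]],
    [60,[0.321,0.0315,0.0225],[0.006,0.011,0.485]],
    [60,[0.321,0.0315,0.0225],[0.006,0.011,0.485]],
    [60,[0.321,0.0315,0.0225],[0.006,0.011,0.485]],
    [60,[0.321,0.0315,0.0225],[0.006,0.011,0.485]],
    [60,[0.321,0.0315,0.0225],[0.006,0.011,0.485]],
    [60,[0.321,0.0315,0.0225],[0.006,0.011,0.485]],
    [60,[0.321,0.0315,0.0225],[0.006,0.011,0.485]],
    [60,[0.321,0.0315,0.0225],[0.006,0.011,0.485]],
    [60,[0.321,0.0315,0.0225],[0.006,0.011,0.485]],
    [60,[0.321,0.0315,0.0225],[0.006,0.011,0.485]]
  ]
}}

```text
t: 9.95
eef_pos: [407.1, 257.6, 180.0]
tool_rot: [0.559, 0.829, 0.0, 0.0]
ft_force: [-0.8, -1.6, -0.1]
width: 56.9
```

```bash
python3 - <<'E'
from h import *
go(406.3,258.2,66,112)
ims=[]
for n in("top","scene"):
    f=grab_frame(n);p=cloud(f);p=p[f["depth"]>0]
    r=(np.hypot(p[:,0]-629,p[:,1]-26)<35)
    for lo,hi in((93,103),(115,145)):
        s=p[r&(p[:,2]>lo)&(p[:,2]<hi)]
        if len(s)>5: print(n,lo,len(s),cv2.minAreaRect(s[:,:2].astype(np.float32)))
    x=f["pixels"]; x=x[140:230,160:320] if n=="top" else x[160:260,200:340]
    ims.append(cv2.resize(x,(780,290 if n=="top" else 310),interpolation=cv2.INTER_CUBIC) if 0 else cv2.resize(x,(520,295),interpolation=cv2.INTER_CUBIC))
cv2.imwrite("pics/v5.png",np.vstack(ims))
E
```

```text
t9.95 [407.1 257.6 180. ] yaw 112.0 F [-0.8 -1.6 -0.1] M [ 0.02 -0.14 -0.02] w 56.9 j [ 0.43  0.36  1.96 -0.    0.82  0.04]
shift [ 0.0009 -0.0006  0.114 ] turn [ 0.  0. -0.]
top 93 123 ((628.6784057617188, 27.48876953125), (41.39275360107422, 41.06621170043945), 0.0004944406100548804)
top 115 104 ((628.2459106445312, 27.128374099731445), (13.999537467956543, 43.790653228759766), 59.81470489501953)
scene 93 96 ((631.779541015625, 22.27490997314453), (42.9185676574707, 38.210086822509766), 66.95526123046875)
scene 115 100 ((629.818603515625, 23.81402587890625), (14.132781028747559, 44.69361114501953), 60.73927307128906)
```

View pics/v5.png

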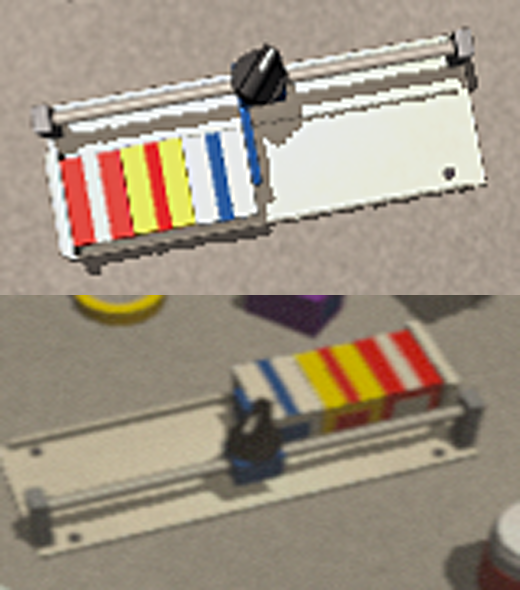

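The crops show the three cartons packed between the end wall and the blue plate with no gaps. The knob sits about 4° tighter than it started. Next is the keeper.

Emit:
{"api": "carry_out", "payload": {
  "motion": [
    [60,[0.0009,-0.0006,0.035],[0,0,0]],
    [60,[0.0009,-0.0006,0.07],[0,0,0]],
    [60,[0.0009,-0.0006,0.1],[0,0,0]],
    [60,[0.0009,-0.0006,0.109],[0,0,0]],
    [40,[0.0009,-0.0006,0.109],[0,0,0]],
    [20,[0.0009,-0.0006,0.109],[0,0,0]],
    [0,[0.0009,-0.0006,0.109],[0,0,0]],
    [0,[0.0009,-0.0006,0.109],[0,0,0]],
    [0,[0.0009,-0.0006,0.109],[0,0,0]],
    [0,[0.0009,-0.0006,0.109],[0,0,0]],
    [0,[0.0009,-0.0006,0.109],[0,0,0]],
    [0,[0.0009,-0.0006,0.109],[0,0,0]],
    [0,[0.0009,-0.0006,0.109],[0,0,0]]
  ],
  "force": 20
}}

```text
t: 11.13
eef_pos: [406.6, 258.2, 71.6]
tool_rot: [0.56, 0.829, 0.0, 0.001]
ft_force: [-0.9, -0.5, 8.3]
width: 21.9
```

```bash
python3 - <<'E'
from h import *
go(406.3,258.2,71,112)
f=grab_frame("scene");cv2.imwrite("pics/v6.png",cv2.resize(f["pixels"][100:180,280:380],None,fx=6,fy=6,interpolation=cv2.INTER_CUBIC))
E
```

```text
t11.13 [406.6 258.2  71.6] yaw 111.9 F [-0.9 -0.5  8.3] M [-0.03  0.05  0.05] w 21.9 j [ 0.43  0.54  2.06 -0.    0.54  0.05]
shift [ 0.0001 -0.0003  0.0006] turn [ 0.001  0.    -0.001]
```

View pics/v6.png

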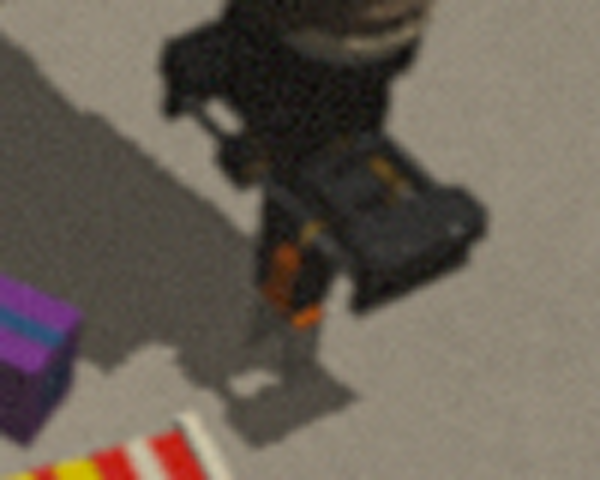

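```bash
python3 - <<'E'
from h import *
go(635.8,-14.2,236,99.6)
E
```

```text
t11.18 [406.6 258.2  71.6] yaw 111.9 F [-0.7  0.1  8.2] M [-0.04 -0.    0.01] w 21.9 j [ 0.43  0.54  2.06 -0.    0.54  0.05]
shift [-0.3383  0.1111 -0.1641] turn [0.002 0.    0.215]
```

Emit:
{"api": "carry_out", "payload": {
  "motion": [
    [0,[0,0,-0.02],[0,0,0]],
    [0,[0,0,-0.05],[0,0,0]],
    [0,[0,0,-0.085],[0,0,0]],
    [0,[0,0,-0.12],[0,0,0]],
    [0,[0,0,-0.15],[0,0,0]],
    [0,[0,0,-0.164],[0,0,0]],
    [0,[-0.034,0.011,-0.164],[0.002,0,0.02]],
    [0,[-0.068,0.022,-0.164],[0.002,0,0.04]],
    [0,[-0.102,0.033,-0.164],[0.002,0,0.06]],
    [0,[-0.135,0.044,-0.164],[0.002,0,0.08]],
    [0,[-0.169,0.055,-0.164],[0.002,0,0.1]],
    [0,[-0.203,0.067,-0.164],[0.002,0,0.13]],
    [0,[-0.237,0.078,-0.164],[0.002,0,0.15]],
    [0,[-0.271,0.089,-0.164],[0.002,0,0.17]],
    [0,[-0.304,0.1,-0.164],[0.002,0,0.19]],
    [0,[-0.325,0.107,-0.164],[0.002,0,0.205]],
    [0,[-0.338,0.111,-0.164],[0.002,0,0.215]],
    [0,[-0.338,0.111,-0.164],[0.002,0,0.215]],
    [0,[-0.338,0.111,-0.164],[0.002,0,0.215]]
  ]
}}

```text
t: 12.77
eef_pos: [635.1, -13.7, 235.5]
tool_rot: [0.645, 0.764, -0.001, -0.001]
ft_force: [-1.2, 1.1, -0.3]
width: 22.0
```

```bash
python3 - <<'E'
from h import *
go(635.8,-14.2,140,99.6)
f=grab_frame("scene");p=cloud(f);s=arm.state()["eef_pos"]
m=f["depth"]>0
hsv=cv2.cvtColor(f["pixels"],cv2.COLOR_BGR2HSV)
o=m&(hsv[...,0]>4)&(hsv[...,0]<18)&(hsv[...,1]>170)&(np.hypot(p[...,0]-s[0],p[...,1]-s[1])<45)&(p[...,2]>100)
q=p[o];print(len(q),np.round(np.percentile(q,[5,50,95],axis=0),1) if len(q) else 0)
cv2.imwrite("pics/v7.png",cv2.resize(f["pixels"][110:250,180:340],None,fx=4.2,fy=4.2,interpolation=cv2.INTER_CUBIC))
E
```

```text
t12.77 [635.1 -13.7 235.5] yaw 99.6 F [-1.2  1.1 -0.3] M [-0.03 -0.09  0.  ] w 22.0 j [-0.13  0.5   1.53 -0.    1.11 -0.29]
shift [-0.0006  0.0008  0.0955] turn [-0.002 -0.    -0.   ]
1 [[654.6 -45.  387.1]
 [654.6 -45.  387.1]
 [654.6 -45.  387.1]]
```

View pics/v7.png

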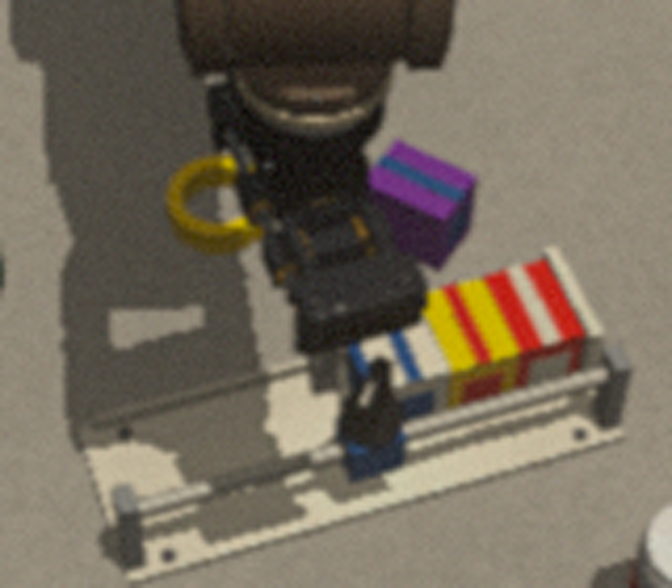

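Emit:
{"api": "carry_out", "payload": {
  "motion": [
    [0,[-0.0006,0.0008,0.03],[-0.002,0,0]],
    [0,[-0.0006,0.0008,0.06],[-0.002,0,0]],
    [0,[-0.0006,0.0008,0.085],[-0.002,0,0]],
    [0,[-0.0006,0.0008,0.095],[-0.002,0,0]],
    [0,[-0.0006,0.0008,0.105],[-0.002,0,0]],
    [0,[-0.0006,0.0008,0.11],[-0.002,0,0]],
    [0,[-0.0006,0.0008,0.11],[-0.002,0,0]]
  ]
}}

```text
t: 13.4
eef_pos: [635.5, -13.1, 125.7]
tool_rot: [0.645, 0.764, 0.0, -0.0]
ft_force: [-0.1, 0.1, -0.6]
width: 21.7
```

```bash
python3 - <<'E'
from h import *
go(635.8,-14.2,99,99.6)
f=grab_frame("scene");cv2.imwrite("pics/v8.png",cv2.resize(f["pixels"][150:260,190:310],None,fx=5,fy=5,interpolation=cv2.INTER_CUBIC))
E
```

```text
t13.40 [635.5 -13.1 125.7] yaw 99.7 F [-0.1  0.1 -0.6] M [-0.05 -0.11 -0.06] w 21.7 j [-0.12  0.62  1.64  0.    0.89 -0.29]
shift [-0.0011  0.0001  0.0267] turn [ 0.    -0.     0.002]
```

View pics/v8.png

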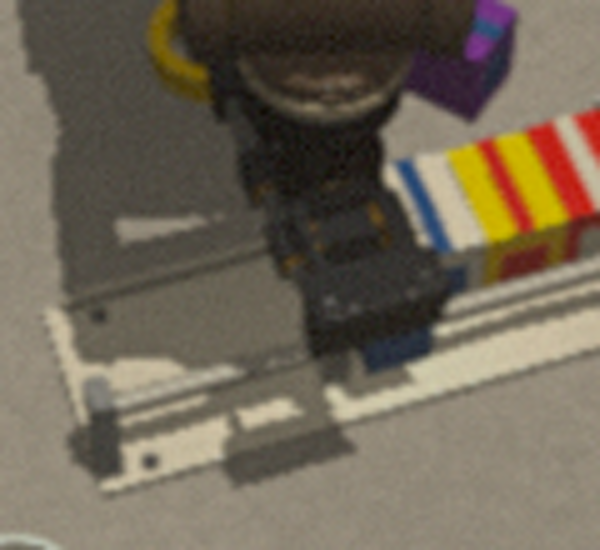

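Emit:
{"api": "carry_out", "payload": {
  "motion": [
    [0,[-0.001,0,0.008],[0,0,0]],
    [0,[-0.001,0,0.015],[0,0,0]],
    [0,[-0.001,0,0.021],[0,0,0]],
    [0,[-0.001,0,0.025],[0,0,0]],
    [0,[-0.001,0,0.0265],[0,0,0]],
    [0,[-0.001,0,0.0265],[0,0,0]]
  ]
}}

```text
t: 13.95
eef_pos: [635.9, -14.3, 99.4]
tool_rot: [0.645, 0.764, 0.0, 0.0]
ft_force: [0.6, -0.2, -0.7]
width: 21.9
```

```bash
python3 - <<'E'
from h import *
go(635.8,-14.2,99,99.6)
E
```

```text
t13.95 [635.9 -14.3  99.4] yaw 99.7 F [ 0.6 -0.2 -0.7] M [-0.02 -0.16 -0.02] w 21.9 j [-0.13  0.65  1.65  0.    0.83 -0.3 ]
shift [ 0.0001 -0.0001  0.0004] turn [ 0.001 -0.     0.001]
```

Lower it until it just touches the rod, then release gently.

Emit:
{"api": "carry_out", "payload": {
  "motion": [
    [0,[0,0,0.001],[0,0,0]],
    [0,[0,0,0.0015],[0,0,0]],
    [0,[0,0,0.0015],[0,0,0]],
    [28,[0,0,0.001],[0,0,0]],
    [32,[0,0,0.001],[0,0,0]],
    [38,[0,0,0.001],[0,0,0]],
    [44,[0,0,0.001],[0,0,0]],
    [44,[0,0,0.001],[0,0,0]],
    [44,[0,0,0.001],[0,0,0]]
  ]
}}

```text
t: 14.7
eef_pos: [635.9, -14.3, 98.4]
tool_rot: [0.645, 0.764, 0.0, 0.0]
ft_force: [0.5, 0.0, -0.7]
width: 41.5
```

Emit:
{"api": "carry_out", "payload": {
  "motion": [
    [44,[0,0,-0.01],[0,0,0]],
    [44,[0,0,-0.03],[0,0,0]],
    [44,[0,0,-0.06],[0,0,0]],
    [44,[0,0,-0.1],[0,0,0]],
    [44,[0,0,-0.14],[0,0,0]],
    [44,[-0.04,0,-0.15],[0,0,0]],
    [44,[-0.08,0,-0.15],[0,0,0]],
    [44,[-0.12,0,-0.15],[0,0,0]],
    [44,[-0.16,0,-0.15],[0,0,0]],
    [44,[-0.2,0,-0.15],[0,0,0]],
    [44,[-0.24,0,-0.15],[0,0,0]],
    [44,[-0.24,0,-0.15],[0,0,0]]
  ]
}}

```text
t: 15.7
eef_pos: [676.0, -257.7, 248.2]
tool_rot: [0.647, 0.763, -0.0, 0.001]
ft_force: [0.6, 0.9, 0.5]
width: 41.7
```

```bash
python3 - <<'E'
from h import *
go(635.8,-14.2,99,99.6)
ims=[]
d=np.array([-.168,.986]);e=np.array([.986,.168])
for n in("top","scene"):
    f=grab_frame(n);p=cloud(f);m=f["depth"]>0
    hsv=cv2.cvtColor(f["pixels"],cv2.COLOR_BGR2HSV)
    o=m&(hsv[...,0]>4)&(hsv[...,0]<18)&(hsv[...,1]>150)&(np.hypot(p[...,0]-636,p[...,1]+14)<45)
    for nm,q in(("keeper",p[o]),("knob",p[m&(np.hypot(p[...,0]-629,p[...,1]-26)<30)&(p[...,2]>115)])):
        w=q[:,:2]-[636,-14]; print(n,nm,len(q),"z",np.round(np.percentile(q[:,2],[5,98])),"along",np.round(np.percentile(w@d,[3,97]),1),"across",np.round(np.percentile(w@e,[3,97]),1))
        print("   rect",cv2.minAreaRect(q[q[:,2]>100][:,:2].astype(np.float32)))
    x=f["pixels"]; x=x[140:220,180:320] if n=="top" else x[170:260,190:330]
    ims.append(cv2.resize(x,(520,297),interpolation=cv2.INTER_CUBIC))
cv2.imwrite("pics/v9.png",np.vstack(ims))
E
```

```text
t15.70 [ 676.  -257.7  248.2] yaw 99.4 F [0.6 0.9 0.5] M [ 0.01 -0.17 -0.02] w 41.7 j [-0.46  0.62  1.26 -0.    1.25 -0.62]
shift [0.247  0.     0.1489] turn [ 0.001  0.001 -0.004]
top keeper 69 z [ 74. 112.] along [-6.  11.3] across [-16.6  11.5]
   rect ((636.2052612304688, -11.298074722290039), (21.58714485168457, 17.44925880432129), 10.351496696472168)
top knob 107 z [127. 139.] along [27.  56.9] across [-17.9  14.9]
   rect ((628.0770874023438, 27.201475143432617), (14.14119815826416, 43.00935745239258), 59.2430534362793)
scene keeper 86 z [ 76. 112.] along [-8.5  7.4] across [-7.7 16.7]
   rect ((638.1692504882812, -12.7887601852417), (16.12982177734375, 23.085786819458008), 80.80193328857422)
scene knob 97 z [119. 139.] along [22.5 52.3] across [-14.9  17.8]
   rect ((630.713134765625, 23.14082145690918), (15.049358367919922, 43.46074676513672), 58.49733352661133)
```

View pics/v9.png

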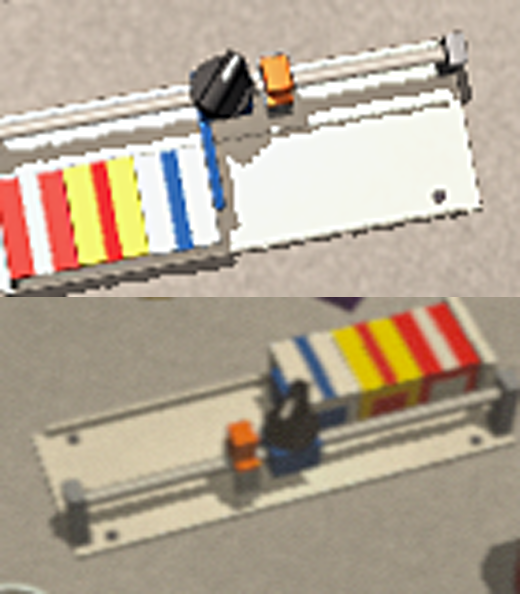

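```bash
python3 -c "
from rig import arm
print(arm.finish_job())"
```

```text
the job is handed in; nothing more can be done
None
```

I've handed the job in: the cartons are packed, the stop is clamped and the keeper hangs behind it. It took about 16 s of the 54 s allowed. The interface gives no verdict.

- **Knob undone and stop slid:** I turned the knob about 0.9 rad anticlockwise and slid the stop about 60 mm. It stopped moving while the push force rose from about 4 N to 10 N, less than 1.5 mm from the packed position I had estimated.
- **Knob tightened:** I turned it clockwise until it hit its end stop, where the moment rose to about 0.8 N m. It ended about 4° past its original tight angle. The gripper reading moved back about 0.5 mm while I tightened. I put that down to the arm giving, because the pictures show the cartons still packed.
- **Keeper hung:** It hangs over the rod behind the stop. The two cameras put its centre 37–39 mm behind the knob's axis, which leaves a gap of about 8–10 mm. The top camera puts it within about 1° of the rod's line, and its top is at about 110 mm where 108 mm was expected. The knob had not moved.

The two cameras differ by 2–4 mm in absolute position, so I used their average. I didn't measure the other objects again at the end, but the arm's path stayed clear of them.

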